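# Set a dial gauge and press it home on the check fixture

## Task

Pick up the dial gauge by its orange grip and touch its stylus onto the top of the red setting post, then onto the top of the yellow one, letting the stylus push in a few millimetres each time. Then lay the gauge's foot on the head of the brass dowel of the blue check fixture with the hole about a centimetre off to one side, slide it across until it drops onto the dowel, and press it down until the sprung nest is fully home and the stylus bears on the copper-coloured flange. Finish while still gripping the gauge and holding it pressed down there, and leave the other things on the bench where they are.

Things in the scene. Friction and masses are not known exactly. Their poses are not given: they have to be found in the camera images.
- gauge: Loose dial gauge, about 0.35 kg. Origin: centre of the underside of its square steel foot (50 x 50 mm, 20 mm thick), which is the mouth centre of the round hole in that underside (14 mm across, 16 mm deep, hidden from above); z up, x towards the stylus. At the start it stands on a stand whose top is 35 mm above the bench, the stylus overhanging.
- gauge_grip (a point): Middle of the gauge's orange grip, 44 mm straight above the gauge's origin, so right over the hole. The grip measures 34 mm along the gauge's x and 24 mm along its y (pinch it across y, from above) and stands from 20 to 68 mm above the origin.
- gauge_dial (a point): Centre of the round black dial with a white face, 75 mm along x and 46 mm above the gauge's origin; 40 mm across, 15 mm thick along x. A bar at 16 to 26 mm above the origin carries it; the stylus hangs straight below it.
- stylus_tip (a point): Lowest point of the stylus's ball tip (ball 8 mm across, brass, on a thin steel rod): with the stylus out, 75 mm along +x and 20 mm below the gauge's origin. It slides up along the gauge's z.
- stylus (a joint): How far the stylus is pushed in, m: 0 out, 0.008 fully in. Spring: starts to move at about 1 N, about 3.4 N fully in.
- post_red_top (a point): Centre of the flat steel top (24 mm across) of the fixed red setting post, 30 mm above the bench; the post is 28 mm across with a 36 mm foot.
- post_red: The fixed red setting post; origin at the centre of its underside, on the bench.
- post_yellow_top (a point): Centre of the flat steel top (24 mm across) of the fixed yellow setting post, 45 mm above the bench; otherwise like the red one. The two may have changed places.
- post_yellow: The fixed yellow setting post; origin at the centre of its underside, on the bench.
- fixture: Check fixture, fixed to the bench: blue base plate 170 x 90 x 12 mm; on it at the origin a grey housing 64 mm square, up to 38 mm above the bench, holding the sprung nest. Origin on the bench under the dowel; x points to the flange. The gauge goes on with its x along this x.
- flange_top (a point): Centre of the top of the fixed copper-coloured flange (disc, 44 mm across), 75 mm along the fixture's x and 26 mm above the bench. With the gauge on the nest the stylus is over it and meets it over the last 4 mm of the press.
- nest_seat (a point): Centre of the top of the nest (aluminium disc, 46 mm across) at the root of the dowel, 50 mm above the bench when the nest is up; it goes down with the nest.
- pin_tip (a point): Top of the brass dowel: 12 mm across with a tapered head (7 mm at the top), standing 12 mm above nest_seat, going down with the nest.
- nest (a joint): How far the nest and dowel are pressed down, m: 0 up, 0.008 fully home on its stop. Spring: starts to move at about 6 N (so it carries the gauge), about 11.5 N fully home.
- disc: Bystander: black abrasive disc, 100 mm across, 4 mm thick, with a hole, flat on the bench; origin under its centre.
- tube: Bystander: rusty tube offcut standing on end, 38 mm across, 55 mm tall; origin under its centre.
- bowl: Bystander: steel bowl, 130 mm across, 45 mm tall; origin under its centre.
- hammer: Bystander: hammer lying on the far side, origin under its middle, about 45 mm tall.
- can: Bystander: red can, 66 mm across, 110 mm tall; origin under its centre.
- brush: Bystander: hand brush lying on the far side; origin under its middle.
- nut: Bystander: rusty square nut, 30 mm wide, 14 mm tall; origin under its centre.
Not all that is in view belongs to the job. What is shaped like the post_red but green or turquoise is not meant. Leave any turquoise look-alike of the post_yellow alone.

How it is judged:
By the outcome, as a careful person would: the job done as asked, in the order asked, and still so for the second after the job is handed in, while the arm keeps its last pose, push and grip.
It also fails if it takes over 58 s, if anything falls off the work surface, if the arm or the gripper's body presses on something with over 40 N, if the wrist force passes 120 N, or if a joint passes its speed limit or range.

## Robot

A 6-joint arm with a two-finger parallel gripper is mounted at the origin on the work surface. World frame = base frame: x ahead of the robot, y to its left, z up, the work surface at z = 0. Lengths are in m, angles in rad, forces in N, time in s.
With the tool pointing down it reaches from about 0.25 to 0.775 m from the base axis. Payload 8.9 kg.
Tool frame: the origin (TCP) lies on the centre line of the jaws, within the pads' length; the fingertips stand 19 mm ahead of it and the grasp point (between the pads) is the TCP; z points along the fingers, y is the line along which they close (so a half turn about z gives the same grasp; the last joint's range is limited). The gripper opens to 85 mm and grips with 20 to 120 N. Pads are 22 mm wide; open, the fingers measure 114 mm over their backs; the gripper's body (76 mm by 85 mm) begins 54 mm behind the grasp point. The pads swing forward as they close: fully open they stand 13 mm farther back than shut.
Start: joints at [-1.355, 0.291, -0.153, 1.127, 0, 1.431], TCP at [0.182, -0.492, 0.227] pointing down, gripper open.
Joint ranges: [-2.52, 2.52], [-0.91, 1.74], [-1.3, 1.37], [-1.96, 2.02], [-1.52, 1.47], [-3.14, 3.14]. Speed limits (rad/s): [2.22, 2.22, 2.79, 3.14, 3.14, 3.14].

## Interface

Orientations are given as [roll, pitch, yaw] about the fixed x, y, z axes, in that order (R = Rz(yaw) Ry(pitch) Rx(roll)).
In Python, from station import get_obs, snapshot, calibration, close_job, boxes_of, masks_of, pinpoint gives the robot as it stands. The module is installed in compiled form; this text tells all that it offers.
- The arm moves only by the tool arm_command, never from a script. Its argument "rows" is a list of rows, each an object with "xyz": the shift along the tool's x, y, z in cm, a list of three; "spin": the turn about the tool's z in degrees. In form: [{"xyz": [x, y, z], "spin": spin}, ...]. A call has 1 to 20 rows; each row shifts and turns the commanded pose from where the row before left it, along the tool's axes as they then stand; what a row does not reach is not made up. A row lasts 1/12 s, in which the tool goes at most 41.7 mm and 7.16 degrees, less where a joint would pass 70% of its speed; a pose out of reach is approached as far as the arm can. A call with a gripper value outside its range is refused whole. "fingers" is the finger opening in cm, from 0 to 8.54, set as the call begins (left out, the last holds). The fingers move at their own pace and stop on an object; "newtons" is the grip in N (left out, the last holds). Time passes only in rows, so rows that do not move let the fingers close. It gives the time, the measured TCP pose, the force, the opening and the grip force at its end, in the units of the state.
- get_obs(): the state, without advancing time (a new reading comes with each control period).
- snapshot(name): name is "scene" or "top" or "wrist"; returns the picture (400x640x3 uint8, red, green, blue); there is no depth.
- calibration(name): a dict with "mtx" (3x3 intrinsics, pixels), "k1" (the pictures are not rectified: a ray, as slopes to the right and down, at radius r is drawn at 1 + k1 r^2 times it, then the intrinsics apply), "R" (3x3) and "t" (3): a world point X has camera coordinates R X + t. Camera axes: x right, y down, z forward; pixel columns grow to the right and rows downward; lengths in m; the calibration is good to about 2 mm. A picture is of the moment at which its call begins: read the wrist's pose just before it. calibration takes no time and is no camera call; for the wrist camera it gives the pose at the moment of the call.
- close_job(): hands the job in; it is judged then, once.
Trained networks look in the newest picture that a camera, given by its name, has taken for a name from the list of things; names that differ only in an ending like _2 or _b are one class to them, and where a whole thing is asked for, a point or a joint stands for the part that bears it (a point fixed in the world has none). Each returns a list of dicts, best first, with "p" (0 to 1); they miss things now and then, are a little off and sometimes report something else, mostly with a low value. They report only what shows in the picture. A call takes as long as a camera call. They do not tell look-alikes from the thing itself.
- boxes_of(camera, target): "bbox" ([centre column, centre row, width, height] in pixels, round what is visible of it).
- masks_of(camera, target): "mask" (400x640 bool, what is visible of it) and "bbox" ([centre column, centre row, width, height] in pixels, round what is visible of it).
- pinpoint(camera, target): "position" ([column, row] in pixels: a listed point, or the origin of a listed thing).
The state is a dict: "time": time; "q": joint angles; "joint_vel": joint speeds; "tau": joint torques, N m; "eef_pos": TCP position; "ee_rot": TCP orientation; "force": force on the tool from outside, world axes, zero at the start; "wrist_torque": the same for the moment, N m; "opening": finger opening in m; "grasp_force": force on a finger pad.
Only numpy, scipy, OpenCV 4.12 (cv2) and the standard library are available. Lean on these libraries where they do the work, as an engineer would, in place of code of your own. Each camera call takes 0.05 s, during which the arm holds its last target. There are 200 camera calls.

## Working session

There is one attempt and no reset: what is moved stays moved. The work goes in short steps, Python scripts to look and compute and a tool call to move; the robot and the scene stay as the last step left them, time stands still between calls to the robot, and variables do not carry over. Pictures are saved under pics/ and viewed, at most 10 in all, crops included, and the job is handed in when it is done.

Besides the shell and the picture viewer there is one more tool, called after "Emit:" by a JSON object that holds its "op" and its "data". arm_command: Moves the arm, as the interface text tells. Its arguments: {"type":"object","properties":{"rows":{"type":"array","items":{"type":"object","properties":{"xyz":{"type":"array","items":{"type":"number"}},"spin":{"type":"number"}}}},"fingers":{"type":"number"},"newtons":{"type":"number"}},"required":["rows"]}

```bash
mkdir -p pics; cat > h.py <<'E'
import numpy as np, cv2
from station import *
def ray(c,px):
    K=c["mtx"];K=np.array(K);d=np.array([(px[0]-K[0,2])/K[0,0],(px[1]-K[1,2])/K[1,1]])
    u=d.copy()
    for _ in range(20): u=d/(1+c["k1"]*(u@u))
    R=np.array(c["R"]);t=np.array(c["t"])
    return -R.T@t, R.T@np.array([u[0],u[1],1])
def atz(c,px,z):
    o,d=ray(c,px); return o+d*(z-o[2])/d[2]
def proj(c,X):
    v=np.array(c["R"])@np.array(X)+np.array(c["t"]);u=v[:2]/v[2];u=u*(1+c["k1"]*(u@u))
    K=np.array(c["mtx"]);return np.array([K[0,0]*u[0]+K[0,2],K[1,1]*u[1]+K[1,2]])
def tri(c1,p1,c2,p2):
    o1,d1=ray(c1,p1);o2,d2=ray(c2,p2);A=np.c_[d1,-d2]
    s=np.linalg.lstsq(A,o2-o1,rcond=None)[0];a=o1+s[0]*d1;b=o2+s[1]*d2
    return (a+b)/2,np.linalg.norm(a-b)
E
cat > a.py <<'E'
from h import *
Z=dict(gauge_grip=.079,gauge_dial=.081,stylus_tip=.015,gauge=.035,post_red_top=.03,post_yellow_top=.045,flange_top=.026,nest_seat=.05,pin_tip=.062,fixture=0,can=0,tube=0,bowl=0)
for n in("scene","top"):
    im=snapshot(n);cv2.imwrite(f"pics/{n}.png",im[:,:,::-1]);c=calibration(n)
    for k,z in Z.items():
        for r in pinpoint(n,k)[:3]:
            print(n,k,round(r["p"],2),np.round(r["position"]),np.round(atz(c,r["position"],z),3))
E
python3 a.py; python3 -c "from h import *;print(get_obs())"
```

```text
scene gauge_grip 0.97 [245. 155.] [ 0.426 -0.215  0.079]
scene gauge_grip 0.34 [240. 176.] [ 0.499 -0.225  0.079]
scene gauge 0.91 [246. 170.] [ 0.44  -0.217  0.035]
scene post_red_top 0.58 [262. 210.] [ 0.577 -0.176  0.03 ]
scene post_red_top 0.44 [298. 213.] [ 0.596 -0.083  0.03 ]
scene post_red_top 0.43 [338. 195.] [0.547 0.029 0.03 ]
scene post_yellow_top 0.76 [343. 226.] [0.653 0.029 0.045]
scene post_yellow_top 0.52 [380. 231.] [0.677 0.117 0.045]
scene flange_top 0.77 [445. 175.] [0.505 0.332 0.026]
scene flange_top 0.23 [298. 221.] [ 0.616 -0.084  0.026]
scene nest_seat 0.5 [425. 153.] [0.442 0.287 0.05 ]
scene pin_tip 0.46 [426. 146.] [0.426 0.292 0.062]
scene fixture 0.81 [419. 162.] [ 0.43   0.281 -0.   ]
scene can 0.79 [183. 177.] [ 0.423 -0.406  0.   ]
scene can 0.69 [341. 226.] [ 0.626  0.028 -0.   ]
scene can 0.4 [260. 273.] [ 0.743 -0.184  0.   ]
scene tube 0.69 [340. 267.] [0.742 0.012 0.   ]
scene bowl 0.89 [189. 250.] [ 0.663 -0.364  0.   ]
top gauge_grip 0.69 [375. 238.] [ 0.439 -0.217  0.079]
top gauge_grip 0.36 [332. 189.] [ 0.585 -0.092  0.079]
top gauge_dial 0
[... 931 characters left out ...]
 [375. 215.] [ 0.514 -0.228  0.   ]
{'time': 1.4, 'q': array([-1.35528591e+00,  2.90705742e-01, -1.53372266e-01,  1.12671580e+00,
       -2.21272437e-05,  1.43151636e+00]), 'joint_vel': array([0.00012827, 0.00093208, 0.00015404, 0.00079677, 0.00055862,
       0.0037923 ]), 'tau': array([ 8.73266235e-04, -5.37020445e+01,  3.31640089e+01,  1.64627989e-03,
       -1.07132325e-04,  1.58115364e-05]), 'eef_pos': array([ 0.18238955, -0.49230583,  0.22701249]), 'ee_rot': array([-3.14159208e+00,  2.22630627e-05,  3.54790381e-01]), 'force': array([ 0.40879946,  0.19137718, -0.5519855 ]), 'wrist_torque': array([ 0.02660709, -0.02555192,  0.08717348]), 'grasp_force': 0.0, 'opening': 0.08556595726300062}
```

```bash
python3 -c "
import cv2
a=cv2.imread('pics/scene.png')[110:310,160:480];b=cv2.imread('pics/top.png')[120:280,170:450]
a=cv2.resize(a,(480,300));b=cv2.resize(b,(525,300))
import numpy as np
a=cv2.resize(cv2.imread('pics/scene.png')[120:300,150:490],None,fx=2.3,fy=2.3)[:, :782];b=cv2.resize(cv2.imread('pics/top.png')[125:270,170:470],None,fx=2.6,fy=2.6)
cv2.imwrite('pics/s2.png',a);cv2.imwrite('pics/t2.png',b)"
```

```text
(no output)
```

View pics/s2.png

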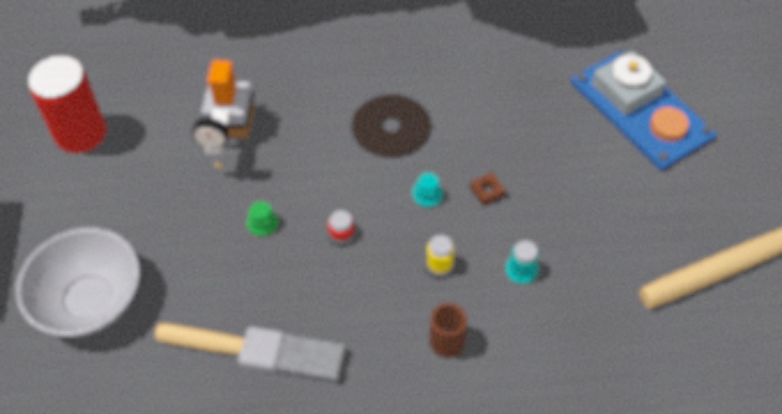

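View pics/t2.png

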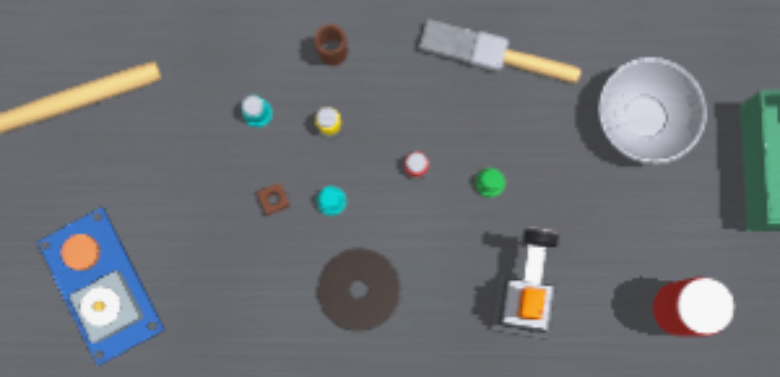

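Red post: scene (298,216), top (330,187). It is the one with the red body and steel top; the green one at scene (264,214) and the turquoise one at (336,202) are look-alikes. Yellow post: scene (341,227), top (296,170); the turquoise one at (378,231) is its look-alike. The gauge is at about (0.43,-0.22) with yaw about -8°. I'll go above it and look.

Emit:
{"op": "arm_command", "data": {"rows": [{"xyz": [0,0,0],"spin": 7},{"xyz": [0,0,0],"spin": 7},{"xyz": [0,0,0],"spin": 7},{"xyz": [0,0,0],"spin": 7},{"xyz": [2.1,-3.06,0]},{"xyz": [2.1,-3.06,0]},{"xyz": [2.1,-3.06,0]},{"xyz": [2.1,-3.06,0]},{"xyz": [2.1,-3.06,0]},{"xyz": [2.1,-3.06,0]},{"xyz": [2.1,-3.06,0]},{"xyz": [2.1,-3.06,0]},{"xyz": [2.1,-3.06,0]},{"xyz": [2.1,-3.06,0]},{"xyz": [0,0,0]},{"xyz": [0,0,0]}], "fingers": 8.5}}

```text
validation failed for argument at $.ro...
```

```bash
cat > w.py <<'E'
from h import *
import sys
Z=dict(gauge_grip=.079,gauge_dial=.081,stylus_tip=.015,gauge=.035,post_red_top=.03,post_yellow_top=.045,flange_top=.026,nest_seat=.05,pin_tip=.062,fixture=0)
def look(name,ks):
    o=get_obs();print(np.round(o["eef_pos"],4),np.round(np.degrees(o["ee_rot"]),2),round(o["time"],2))
    c=calibration("wrist");cv2.imwrite(f"pics/{name}.png",snapshot("wrist")[:,:,::-1])
    for k in ks:
        for r in pinpoint("wrist",k)[:3]: print(k,round(r["p"],2),np.round(r["position"]),np.round(atz(c,r["position"],Z[k]),4))
if __name__=="__main__": look(sys.argv[1],sys.argv[2:])
E
python3 w.py w1 gauge_grip gauge_dial gauge stylus_tip post_red_top
```

```text
[ 0.1824 -0.4923  0.227 ] [-180.      0.     20.33] 1.4
```

View pics/w1.png

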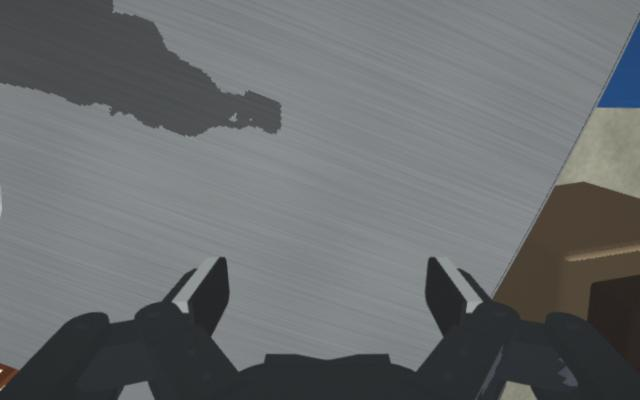

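The move was refused because every row needs a spin. This picture shows only bare bench and the fingers at rows 260-400.

Emit:
{"op": "arm_command", "data": {"rows": [{"xyz": [0,0,0],"spin": 7},{"xyz": [0,0,0],"spin": 7},{"xyz": [0,0,0],"spin": 7},{"xyz": [0,0,0],"spin": 7},{"xyz": [2.1,-3.06,0],"spin": 0},{"xyz": [2.1,-3.06,0],"spin": 0},{"xyz": [2.1,-3.06,0],"spin": 0},{"xyz": [2.1,-3.06,0],"spin": 0},{"xyz": [2.1,-3.06,0],"spin": 0},{"xyz": [2.1,-3.06,0],"spin": 0},{"xyz": [2.1,-3.06,0],"spin": 0},{"xyz": [2.1,-3.06,0],"spin": 0},{"xyz": [2.1,-3.06,0],"spin": 0},{"xyz": [2.1,-3.06,0],"spin": 0},{"xyz": [0,0,0],"spin": 0},{"xyz": [0,0,0],"spin": 0}], "fingers": 8.5}}

```text
time: 3.03
eef_pos: [0.4323, -0.2156, 0.227]
ee_rot: [3.142, 0.0, -0.13]
force: [-0.6, 0.2, 0.3]
opening: 0.0854
grasp_force: 0.0
```

```bash
python3 w.py w1 gauge_grip gauge_dial gauge stylus_tip post_red_top
```

```text
[ 0.4323 -0.2156  0.227 ] [180.     0.    -7.45] 3.03
gauge_grip 0.94 [322. 189.] [ 0.4328 -0.2123  0.079 ]
gauge_dial 0.69 [328. 109.] [ 0.5011 -0.2268  0.081 ]
gauge_dial 0.32 [149. 178.] [ 0.4632 -0.0588  0.081 ]
gauge 0.88 [323. 182.] [ 0.4297 -0.2123  0.035 ]
post_red_top 0.89 [172.  21.] [ 0.6024 -0.0909  0.03  ]
post_red_top 0.88 [264.  31.] [ 0.5801 -0.1764  0.03  ]
post_red_top 0.6 [81. 89.] [0.5557 0.0165 0.03  ]
```

View pics/w1.png

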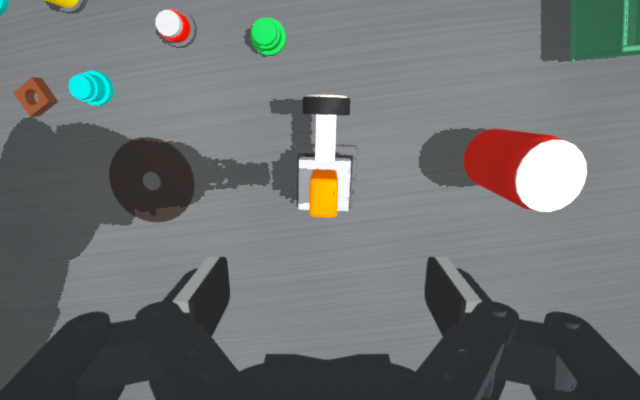

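Grip at (323,193), dial at (327,105), red post top at (171,24) (green look-alike at 267,35). I'll measure yaw by colour segmentation.

```bash
cat > m.py <<'E'
from h import *
c=calibration("wrist");im=cv2.imread("pics/w1.png").astype(int);B,G,R=im[...,0],im[...,1],im[...,2]
def ctr(m):
    ys,xs=np.nonzero(m);return np.array([xs.mean(),ys.mean()]),np.c_[xs,ys].astype(np.float32)
sub=np.zeros(B.shape,bool);sub[90:225,290:365]=1
def bx(m,z):
    p=cv2.boxPoints(cv2.minAreaRect(ctr(m)[1]));q=np.array([atz(c,x,z)[:2] for x in p])
    for i in range(4):
        d=q[(i+1)%4]-q[i];print(' len',round(np.hypot(*d)*1e3,1),'ang',round(np.degrees(np.arctan2(d[1],d[0])),1))
    print(' c',q.mean(0).round(4))
o=sub&(R>200)&(B<80);print("orange");bx(o,.103)
print("top bright orange vals",np.unique(R[o])[-5:])
d=sub&(im.max(2)<50)&(np.arange(400)[:,None]<120);print("dial");bx(d,.091)
ys,xs=np.nonzero(sub&(im.min(2)>235));w=np.zeros(B.shape,bool);w[ys,xs]=1
for y in range(120,156,5):
    k=np.nonzero(w[y])[0]; 
    if len(k): m=[(k.min()+k.max())/2,y];print(m,np.ptp(k),atz(c,m,.061).round(4))
mk=masks_of("wrist","gauge_grip");print(len(mk))
r=cv2.resize(cv2.imread("pics/w1.png")[80:230,270:380],None,fx=4,fy=4,interpolation=cv2.INTER_NEAREST);cv2.imwrite("pics/w1c.png",r)
E
python3 m.py
```

```text
orange
 len 40.0 ang -10.4
 len 22.3 ang -99.7
 len 40.0 ang 170.9
 len 23.2 ang 80.3
 c [ 0.4327 -0.2165]
top bright orange vals [251 252 253 254 255]
dial
 len 7.3 ang -97.9
 len 11.8 ang 171.6
 len 7.4 ang 82.1
 len 11.8 ang -8.8
 c [ 0.5045 -0.2135]
[np.float64(325.5), 120] 19 [ 0.4902 -0.2262  0.061 ]
[np.float64(325.5), 125] 19 [ 0.4858 -0.2256  0.061 ]
[np.float64(325.5), 130] 19 [ 0.4813 -0.2249  0.061 ]
[np.float64(325.5), 135] 19 [ 0.4769 -0.2243  0.061 ]
[np.float64(325.5), 140] 19 [ 0.4723 -0.2237  0.061 ]
[np.float64(325.0), 145] 18 [ 0.4679 -0.2226  0.061 ]
[np.float64(325.0), 150] 18 [ 0.4633 -0.222   0.061 ]
[np.float64(325.0), 155] 18 [ 0.4587 -0.2214  0.061 ]
1
```

View pics/w1c.png

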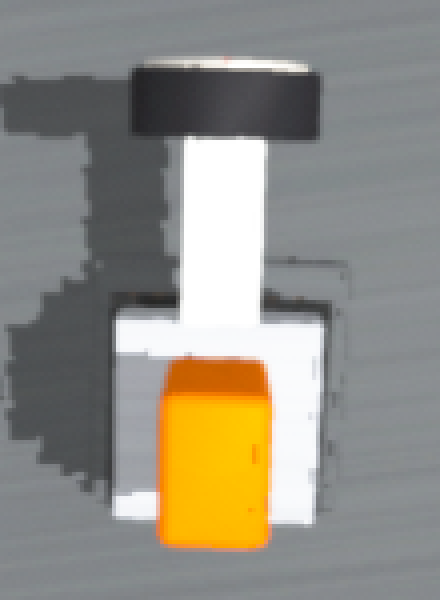

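Gauge yaw is about -9°, grip centre about (0.430,-0.217). Descend and grip.

Emit:
{"op": "arm_command", "data": {"rows": [{"xyz": [0,0,0],"spin": 1.5},{"xyz": [-0.25,0.15,3],"spin": 0},{"xyz": [0,0,3],"spin": 0},{"xyz": [0,0,3],"spin": 0},{"xyz": [0,0,3],"spin": 0},{"xyz": [0,0,1.8],"spin": 0},{"xyz": [0,0,1],"spin": 0},{"xyz": [0,0,0],"spin": 0}]}}

```text
time: 4.05
eef_pos: [0.4269, -0.2177, 0.0769]
ee_rot: [-3.14, 0.004, -0.161]
force: [-0.3, 0.0, -0.6]
opening: 0.085
grasp_force: 0.0
```

Emit:
{"op": "arm_command", "data": {"rows": [{"xyz": [0,0,0],"spin": 0},{"xyz": [0,0,0],"spin": 0},{"xyz": [0,0,0],"spin": 0},{"xyz": [0,0,0],"spin": 0},{"xyz": [0,0,0],"spin": 0},{"xyz": [0,0,0],"spin": 0},{"xyz": [0,0,0],"spin": 0},{"xyz": [0,0,0],"spin": 0},{"xyz": [0,0,0],"spin": 0},{"xyz": [0,0,0],"spin": 0},{"xyz": [0,0,0],"spin": 0},{"xyz": [0,0,0],"spin": 0}], "fingers": 1.5, "newtons": 100}}

```text
time: 5.05
eef_pos: [0.429, -0.2181, 0.0796]
ee_rot: [-3.142, -0.001, -0.16]
force: [0.1, 3.1, 5.8]
opening: 0.0219
grasp_force: 98.4
```

Emit:
{"op": "arm_command", "data": {"rows": [{"xyz": [0,0,-0.5],"spin": 0},{"xyz": [0,0,-1.5],"spin": 0},{"xyz": [0,0,-3],"spin": 0},{"xyz": [0,0,-3],"spin": 0},{"xyz": [0,0,-2],"spin": 0},{"xyz": [0,0,0],"spin": 0},{"xyz": [0,0,0],"spin": 0}]}}

```text
time: 5.63
eef_pos: [0.429, -0.2186, 0.1796]
ee_rot: [3.141, -0.001, -0.16]
force: [-0.1, 0.3, -4.0]
opening: 0.022
grasp_force: 98.0
```

```bash
python3 w.py w2 post_red_top post_yellow_top gauge_grip gauge_dial stylus_tip gauge flange_top
python3 -c "
from h import *
o=get_obs();c=calibration('wrist');p=np.array(o['eef_pos']);y=o['ee_rot'][2];e=np.array([np.cos(y),np.sin(y),0])
for n,a,z in(('grip',0,0),('dial',.075,.002),('tip',.075,-.064)): print(n,proj(c,p+a*e+[0,0,z]).round())
for n in('scene',):
  snapshot(n);c=calibration(n)
  for k in('gauge_grip','gauge_dial','stylus_tip'):print(k,[(r['p'],r['position']) for r in pinpoint(n,k)[:1]])
  for nn,a,z in(('grip',0,0),('dial',.075,.002),('tip',.075,-.064)): print(nn,proj(c,p+a*e+[0,0,z]).round(1))
print(o['force'],o['wrist_torque'])
"
```

```text
[ 0.429  -0.2186  0.1796] [ 1.7994e+02 -8.0000e-02 -9.1800e+00] 5.63
post_red_top 0.85 [244.  15.] [ 0.582  -0.1771  0.03  ]
post_red_top 0.76 [132.   9.] [ 0.6035 -0.0864  0.03  ]
post_red_top 0.72 [40. 92.] [0.556  0.0156 0.03  ]
gauge_grip 0.59 [321. 258.] [ 0.3844 -0.2079  0.079 ]
gauge_dial 0.97 [327.  96.] [ 0.5063 -0.2326  0.081 ]
stylus_tip 0.52 [126. 189.] [ 0.4566 -0.0264  0.015 ]
gauge 0.77 [320. 228.] [ 0.3942 -0.2081  0.035 ]
grip [324. 260.]
dial [324.  96.]
tip [325. 100.]
gauge_grip [(0.64, [236.1, 132.0])]
gauge_dial [(0.79, [228.5, 151.1])]
stylus_tip []
grip [237.6 130. ]
dial [231.5 151.7]
tip [236.2 169. ]
[ 0.71247905 -0.1239509  -3.70201048] [ 0.00395653  0.0066479  -0.03769308]
```

View pics/w2.png

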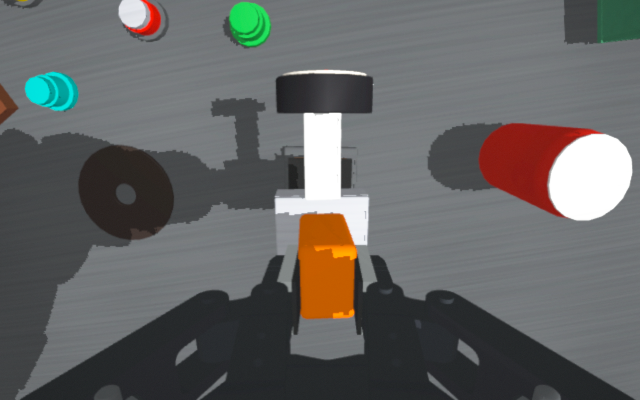

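Gauge held straight (dial at 325,93, grip at 327,265, matching the predictions). Red post top at (134,12), about (0.602,-0.087). Moving the tip above it.

Emit:
{"op": "arm_command", "data": {"rows": [{"xyz": [1.5,-3.15,0],"spin": 0},{"xyz": [1.5,-3.15,0],"spin": 0},{"xyz": [1.5,-3.15,0],"spin": 0},{"xyz": [1.5,-3.15,0],"spin": 0},{"xyz": [1.5,-3.15,0],"spin": 0},{"xyz": [0,0,2],"spin": 0},{"xyz": [0,0,3],"spin": 0},{"xyz": [0,0,1.5],"spin": 0},{"xyz": [0,0,0],"spin": 0},{"xyz": [0,0,0],"spin": 0},{"xyz": [0,0,0],"spin": 0}]}}

```text
time: 7.15
eef_pos: [0.5285, -0.075, 0.1151]
ee_rot: [3.141, -0.001, -0.16]
force: [1.1, 0.3, -3.9]
opening: 0.0217
grasp_force: 99.6
```

```bash
python3 w.py w3 post_red_top post_yellow_top; cat > s.py <<'E'
from h import *
import sys
o=get_obs();p=np.array(o['eef_pos']);y=o['ee_rot'][2];e=np.array([np.cos(y),np.sin(y),0])
tip=p+.075*e+[0,0,-.0646];print('tip',tip.round(4),'gauge',(p-[0,0,.0446]).round(4))
for n in('scene','top'):
  cv2.imwrite(f'pics/{sys.argv[1]}{n}.png',snapshot(n)[:,:,::-1]);c=calibration(n);print(n,'tip px',proj(c,tip).round(1),'dial',proj(c,p+.075*e+[0,0,.002]).round(1))
  for k in ('gauge_dial','stylus_tip'): print(k,[(round(r['p'],2),r['position']) for r in pinpoint(n,k)[:1]])
E
python3 s.py r
python3 - <<'E'
import cv2,numpy as np
a=cv2.imread('pics/w3.png')
b=cv2.resize(cv2.imread('pics/rscene.png')[140:270,230:410],None,fx=3.5,fy=3.5,interpolation=cv2.INTER_CUBIC)
o=np.zeros((600,800,3),np.uint8);o[:144,:640]=a[:144];o[145:600,:630]=b[:455];cv2.imwrite('pics/w3m.png',o)
E
```

```text
[ 0.5285 -0.075   0.1151] [ 1.7999e+02 -8.0000e-02 -9.1900e+00] 7.15
post_red_top 0.97 [193. 193.] [0.5559 0.0168 0.03  ]
post_red_top 0.96 [458. 114.] [ 0.5805 -0.1747  0.03  ]
post_yellow_top 0.67 [134.  44.] [0.6553 0.0228 0.045 ]
post_yellow_top 0.66 [ 2. 51.] [0.6697 0.1108 0.045 ]
tip [ 0.6027 -0.0871  0.0507] gauge [ 0.5287 -0.0751  0.0707]
scene tip px [295.6 211.2] dial [294.  195.9]
gauge_dial [(0.77, [294.2, 196.0])]
stylus_tip [(0.44, [321.6, 174.2])]
top tip px [330.6 184.7] dial [330.9 180.5]
gauge_dial [(0.37, [362.0, 147.6])]
stylus_tip []
```

View pics/w3m.png

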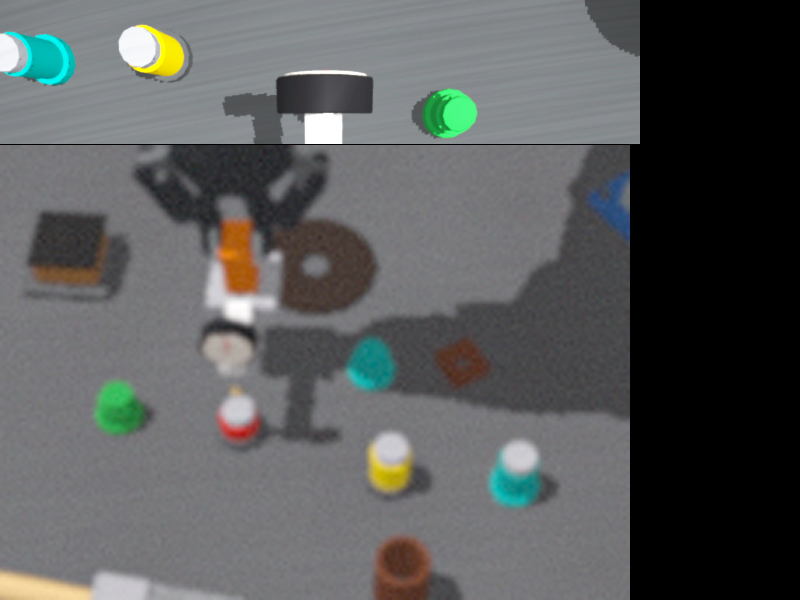

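Tip at about (297,210) in the scene view, right over the red post top at (298,216); wrist view shows the yellow top at (139,48). Press in about 4.5 mm.

Emit:
{"op": "arm_command", "data": {"rows": [{"xyz": [0,0,1],"spin": 0},{"xyz": [0,0,0.8],"spin": 0},{"xyz": [0,0,0.2],"spin": 0},{"xyz": [0,0,0.2],"spin": 0},{"xyz": [0,0,0.2],"spin": 0},{"xyz": [0,0,0.1],"spin": 0},{"xyz": [0,0,0],"spin": 0},{"xyz": [0,0,0],"spin": 0},{"xyz": [0,0,0],"spin": 0},{"xyz": [0,0,0],"spin": 0}]}}

```text
time: 8.43
eef_pos: [0.5279, -0.0747, 0.0892]
ee_rot: [3.142, -0.0, -0.16]
force: [-2.4, 0.4, -1.8]
opening: 0.0222
grasp_force: 99.8
```

Emit:
{"op": "arm_command", "data": {"rows": [{"xyz": [0,0,0],"spin": 0},{"xyz": [0,0,-1],"spin": 0},{"xyz": [0,0,-3],"spin": 0},{"xyz": [0,0,-0.5],"spin": 0},{"xyz": [0.83,-2.87,0],"spin": 0},{"xyz": [0.83,-2.87,0],"spin": 0},{"xyz": [0.83,-2.87,0],"spin": 0},{"xyz": [0.83,-2.87,0],"spin": 0},{"xyz": [0,0,0],"spin": 0},{"xyz": [0,0,0],"spin": 0},{"xyz": [0,0,0],"spin": 0}]}}

```text
time: 9.35
eef_pos: [0.5749, 0.0093, 0.1341]
ee_rot: [-3.121, 0.001, -0.122]
force: [0.0, 0.2, -4.4]
opening: 0.0216
grasp_force: 99.9
```

```bash
python3 s.py y; python3 - <<'E'
import cv2,numpy as np
b=cv2.resize(cv2.imread('pics/yscene.png')[170:260,270:400],None,fx=6,fy=6,interpolation=cv2.INTER_CUBIC)
cv2.imwrite('pics/ym.png',b)
E
```

```text
tip [6.493e-01 2.000e-04 6.950e-02] gauge [0.5749 0.0093 0.0895]
scene tip px [331.7 220. ] dial [332.1 204.7]
gauge_dial [(0.89, [330.7, 202.0])]
stylus_tip []
top tip px [301.9 168.6] dial [300.5 163.4]
gauge_dial [(0.26, [328.4, 187.8])]
stylus_tip []
```

View pics/ym.png

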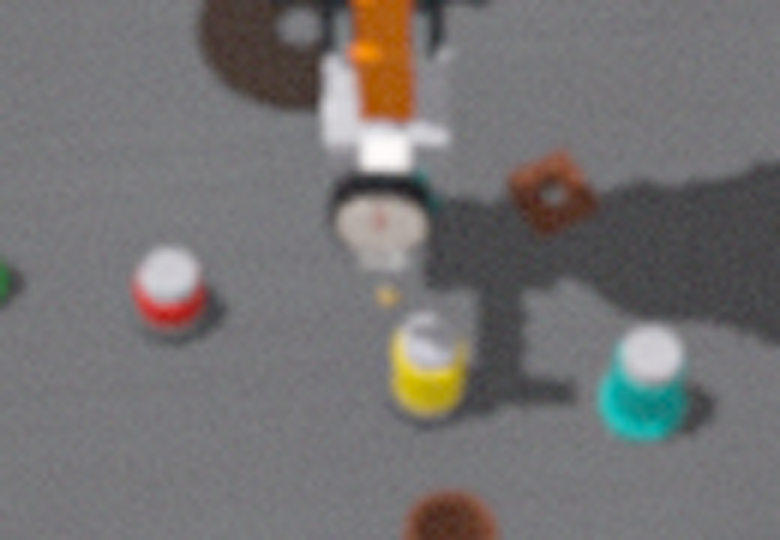

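The arm lags its target (tip at (334,219), short of the yellow top at (341,226), slightly tilted). I'll let it settle.

Emit:
{"op": "arm_command", "data": {"rows": [{"xyz": [0,0,0],"spin": 0},{"xyz": [0,0,0],"spin": 0},{"xyz": [0,0,0],"spin": 0},{"xyz": [0,0,0],"spin": 0}]}}

```text
time: 9.98
eef_pos: [0.5752, 0.0096, 0.1343]
ee_rot: [-3.121, 0.0, -0.121]
force: [0.1, 0.4, -4.4]
opening: 0.0218
grasp_force: 99.9
```

```bash
python3 -c "
from h import *
o=get_obs();print(o['q'].round(3),o['joint_vel'].round(3),o['eef_pos'],o['ee_rot'])"; python3 s.py y2
```

```text
[-0.122  0.449 -0.171  0.951  0.021  3.141] [ 0.001  0.     0.003 -0.001  0.001 -0.001] [0.57516903 0.00962184 0.13429839] [-3.12064661e+00  2.04846158e-04 -1.21394395e-01]
tip [6.496e-01 5.000e-04 6.970e-02] gauge [0.5752 0.0096 0.0897]
scene tip px [331.9 220.1] dial [332.3 204.7]
gauge_dial [(0.91, [332.2, 203.7])]
stylus_tip [(0.65, [331.4, 178.7])]
top tip px [301.8 168.5] dial [300.4 163.3]
gauge_dial []
stylus_tip [(0.71, [208.2, 239.5])]
```

Joint 6 is at its limit. I'll turn the gauge to yaw about +20° for yellow (same post, different approach angle). The fixture will need a full turn back later.

Emit:
{"op": "arm_command", "data": {"rows": [{"xyz": [0,0,-1],"spin": -6.75},{"xyz": [0,0,0],"spin": -6.75},{"xyz": [0,0,0],"spin": -6.75},{"xyz": [0,0,0],"spin": -6.75},{"xyz": [0,0,0],"spin": 0},{"xyz": [0,0,0],"spin": 0},{"xyz": [0,0,0],"spin": 0}]}}

```text
time: 10.87
eef_pos: [0.5752, 0.0095, 0.1442]
ee_rot: [-3.123, -0.009, 0.346]
force: [-0.6, 0.1, -3.7]
opening: 0.0219
grasp_force: 99.9
```

```bash
cat > t.py <<'E'
from h import *
from scipy.spatial.transform import Rotation as Ro
def pose():
    o=get_obs();return np.array(o['eef_pos']),Ro.from_euler('xyz',o['ee_rot']).as_matrix(),o
def rep():
    p,R,o=pose();print('tcp',p.round(4),'deg',np.degrees(o['ee_rot']).round(2),'q',o['q'].round(3),'t',round(o['time'],2),'f',o['force'].round(2))
    print('tip',(p+R@[.075,0,.0646]).round(4),'gauge',(p+R@[0,0,.0446]).round(4),'toolz',R[:,2].round(4));return p,R
def delta(local,target):
    p,R=rep();print('shift cm',(100*R.T@(np.array(target)-(p+R@np.array(local)))).round(2))
E
python3 -c "
from t import *
delta([.075,0,.0646],[.653,.021,.063])"
```

```text
tcp [0.5752 0.0095 0.1442] deg [-178.92   -0.53   19.82] q [-0.123  0.44  -0.157  0.974  0.021  2.673] t 10.87 f [-0.57  0.07 -3.65]
tip [0.6459 0.0362 0.0804] gauge [0.5753 0.0104 0.0997] toolz [ 0.0023  0.0208 -0.9998]
shift cm [0.14 1.71 1.7 ]
```

Emit:
{"op": "arm_command", "data": {"rows": [{"xyz": [0.1,0.9,0],"spin": 0},{"xyz": [0,0.8,0.7],"spin": 0},{"xyz": [0,0,1],"spin": 0},{"xyz": [0,0,0],"spin": 0},{"xyz": [0,0,0],"spin": 0}]}}

```text
time: 11.28
eef_pos: [0.581, -0.0059, 0.1257]
ee_rot: [-3.121, -0.007, 0.349]
force: [0.5, 1.0, -3.8]
opening: 0.0214
grasp_force: 99.7
```

```bash
python3 -c "
from t import *
p,R=rep();tip=p+R@[.075,0,.0646]
cv2.imwrite('pics/w5.png',snapshot('wrist')[:,:,::-1])
im=snapshot('scene');print(proj(calibration('scene'),tip))
im=im[:,:,::-1]
o=cv2.resize(im[190:245,310:370],None,fx=9,fy=9,interpolation=cv2.INTER_CUBIC);cv2.imwrite('pics/y3.png',o)"
```

```text
tcp [ 0.581  -0.0059  0.1257] deg [-178.85   -0.41   19.98] q [-0.148  0.469 -0.162  0.943  0.021  2.645] t 11.28 f [ 0.49  1.05 -3.79]
tip [0.6515 0.0211 0.0616] gauge [ 0.581  -0.0049  0.0811] toolz [-1.000e-04  2.130e-02 -9.998e-01]
[340.20166636 221.81525   ]
```

View pics/y3.png

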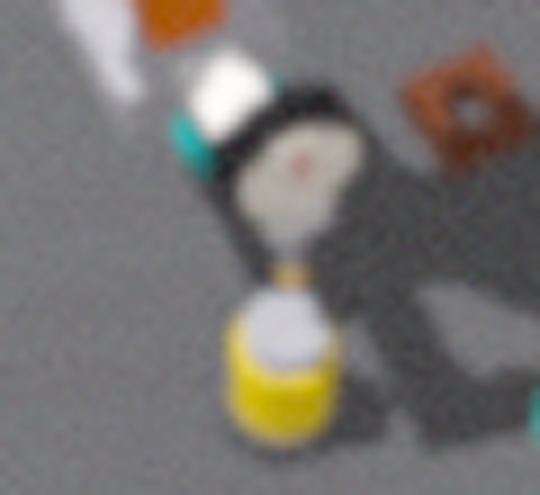

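Tip at (342,221), directly above the yellow top at (342,227). Press.

Emit:
{"op": "arm_command", "data": {"rows": [{"xyz": [0,0,1],"spin": 0},{"xyz": [0,0,0.5],"spin": 0},{"xyz": [0,0,0.2],"spin": 0},{"xyz": [0,0,0.2],"spin": 0},{"xyz": [0,0,0.2],"spin": 0},{"xyz": [0,0,0.1],"spin": 0},{"xyz": [0,0,0],"spin": 0},{"xyz": [0,0,0],"spin": 0},{"xyz": [0,0,0],"spin": 0},{"xyz": [0,0,0],"spin": 0}]}}

```text
time: 12.22
eef_pos: [0.5822, -0.0053, 0.1052]
ee_rot: [-3.123, -0.01, 0.35]
force: [-1.4, 0.3, -1.9]
opening: 0.0217
grasp_force: 100.1
```

```bash
python3 -c "
from t import *
rep()"
```

```text
tcp [ 0.5822 -0.0053  0.1052] deg [-178.93   -0.55   20.04] q [-0.147  0.488 -0.19   0.893  0.021  2.645] t 12.22 f [-1.44  0.33 -1.94]
tip [0.6528 0.0217 0.0413] gauge [ 0.5823 -0.0044  0.0606] toolz [ 0.0027  0.0208 -0.9998]
```

Yellow touched (about 4 mm in). Lift, turn to about 29°, and go to a viewpoint behind the fixture.

Emit:
{"op": "arm_command", "data": {"rows": [{"xyz": [0,0,0],"spin": 0},{"xyz": [0,0,-1],"spin": 0},{"xyz": [0,0,-3],"spin": 0},{"xyz": [0,0,-2],"spin": -4.5},{"xyz": [0,0,0],"spin": -4.5},{"xyz": [-0.8,-3.7,0],"spin": 0},{"xyz": [-0.8,-3.7,0],"spin": 0},{"xyz": [-0.8,-3.7,0],"spin": 0},{"xyz": [-0.8,-3.7,0],"spin": 0},{"xyz": [-0.8,-3.7,0],"spin": 0},{"xyz": [-0.8,-3.7,0],"spin": 0},{"xyz": [-0.8,-3.7,0],"spin": 0},{"xyz": [-0.8,-3.7,0],"spin": 0},{"xyz": [-0.7,-3.7,0],"spin": 0},{"xyz": [0,0,0],"spin": 0},{"xyz": [0,0,0],"spin": 0},{"xyz": [0,0,0],"spin": 0}]}}

```text
time: 13.63
eef_pos: [0.3587, 0.2501, 0.1705]
ee_rot: [-3.125, -0.013, 0.508]
force: [0.9, -0.1, -3.2]
opening: 0.0219
grasp_force: 100.5
```

```bash
python3 -c "
from t import *
rep()"; python3 w.py w6 pin_tip nest_seat flange_top fixture gauge_dial gauge_grip
```

```text
tcp [0.3587 0.2501 0.1705] deg [-179.06   -0.77   29.09] q [ 0.428  0.158 -0.485  0.916  0.017  3.062] t 13.63 f [ 0.88 -0.11 -3.17]
tip [0.4244 0.288  0.1069] gauge [0.3588 0.2511 0.1259] toolz [ 0.0038  0.0209 -0.9998]
[0.3587 0.2501 0.1705] [-179.06   -0.77   29.09] 13.63
flange_top 0.56 [334.   1.] [0.4953 0.3211 0.026 ]
fixture 0.93 [332. 103.] [0.4269 0.2848 0.    ]
gauge_dial 0.81 [326.  98.] [0.4259 0.2884 0.081 ]
gauge_grip 0.84 [321. 260.] [0.3189 0.2336 0.079 ]
```

View pics/w6.png

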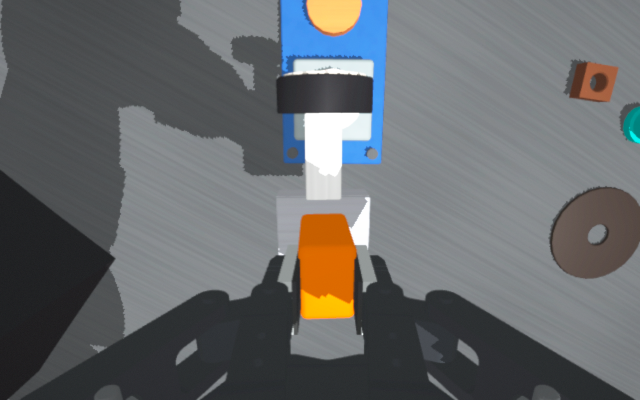

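The fixture shows almost square to the gauge, but the dial hides the nest; flange at about (334,5). I'll step sideways for a clear look and measure numerically (my view allowance is used up).

Emit:
{"op": "arm_command", "data": {"rows": [{"xyz": [-1.5,3,0],"spin": 0},{"xyz": [-1,3,0],"spin": 0},{"xyz": [0,2,0],"spin": 0},{"xyz": [0,0,0],"spin": 0},{"xyz": [0,0,0],"spin": 0},{"xyz": [0,0,0],"spin": 0}]}}

```text
time: 14.48
eef_pos: [0.3751, 0.1679, 0.1681]
ee_rot: [-3.124, -0.012, 0.506]
force: [-0.9, -0.4, -4.0]
opening: 0.022
grasp_force: 100.5
```

```bash
python3 w.py w7 pin_tip nest_seat flange_top fixture; cat > f.py <<'E'
from t import *
import sys
rep();c=calibration("wrist");im=cv2.cvtColor(cv2.imread(sys.argv[1]),cv2.COLOR_BGR2HSV);H,S,V=[im[...,i] for i in range(3)]
def comps(m,z,lab,minA=15):
    n,L,st,ce=cv2.connectedComponentsWithStats(m.astype(np.uint8))
    for i in np.argsort(-st[1:,4])[:4]+1:
        if st[i,4]>=minA:print(lab,st[i].tolist(),ce[i].round(1),atz(c,ce[i],z).round(4))
comps((H>5)&(H<22)&(S>110)&(V>120),.026,'copper')
comps((H>17)&(H<33)&(S>70)&(V>90),.062,'brass',4)
b=((H>100)&(H<120)&(S>130));comps(b,.012,'blue')
comps((S<25)&(V>215),.05,'white')
E
python3 f.py pics/w7.png
```

```text
[0.3751 0.1679 0.1681] [-179.     -0.69   28.98] 14.48
pin_tip 0.67 [222.  64.] [0.4278 0.2835 0.062 ]
nest_seat 0.84 [228.  65.] [0.4286 0.2835 0.05  ]
fixture 0.76 [244.  77.] [0.4251 0.283  0.    ]
tcp [0.3749 0.1684 0.1681] deg [-179.02   -0.69   29.11] q [ 0.228  0.115 -0.543  0.905  0.02   2.861] t 14.73 f [ 0.32  0.86 -4.48]
tip [0.4405 0.2063 0.1044] gauge [0.3749 0.1694 0.1235] toolz [ 0.0021  0.0208 -0.9998]
copper [298, 214, 59, 105, 4813] [325.9 260.6] [0.3155 0.1377 0.026 ]
copper [497, 26, 40, 42, 981] [516.4  46.5] [0.5551 0.0942 0.026 ]
copper [627, 303, 13, 24, 161] [635.1 314.6] [ 0.417  -0.1717  0.026 ]
copper [215, 61, 18, 12, 82] [222.4  68. ] [0.4233 0.295  0.026 ]
brass [302, 293, 51, 25, 1014] [325.5 306.7] [0.2925 0.1244 0.062 ]
brass [215, 55, 19, 18, 264] [224.   63.8] [0.4279 0.2831 0.062 ]
brass [620, 0, 20, 11, 178] [631.    4.4] [0.6082 0.0508 0.062 ]
blue [185, 0, 109, 136, 5919] [245.   62.1] [0.4364 0.2845 0.012 ]
white [192, 26, 79, 77, 3225] [233.9  56.9] [0.4356 0.2826 0.05  ]
white [305, 113, 37, 86, 3025] [323.2 154.1] [0.4044 0.189  0.05  ]
white [350, 197, 20, 51, 517] [361.7 227.3] [0.3668 0.1314 0.05  ]
white [291, 70, 64, 5, 169] [324.1  71.9] [0.4586 0.2182 0.05  ]
```

```bash
python3 - <<'E'
from t import *
# w7 pose is current
c=calibration("wrist")
im=cv2.cvtColor(cv2.imread("pics/w7.png"),cv2.COLOR_BGR2HSV);H,S,V=[im[...,i] for i in range(3)]
b=((H>100)&(H<120)&(S>130)).astype(np.uint8)
n,L,st,ce=cv2.connectedComponentsWithStats(b);i=1+np.argmax(st[1:,4]);b=L==i
for side in(0,1):
    P=[]
    for y in range(0,125,4):
        k=np.nonzero(b[y])[0]
        if len(k):P.append(atz(c,(k.min()-.5,y) if side==0 else (k.max()+.5,y),.012)[:2])
    P=np.array(P,np.float32);l=cv2.fitLine(P,cv2.DIST_HUBER,0,.001,.001).ravel()
    print(side,np.degrees(np.arctan(l[1]/l[0])).round(2),'pt',l[2:].round(4),'resid',np.abs((P-l[2:])@[-l[1],l[0]]).mean().round(4))
    print('  pin offset',round(float((np.array([.428,.2835])-l[2:])@[-l[1],l[0]]),4))
E
```

```text
0 28.77 pt [0.413  0.3272] resid 0.0002
  pin offset -0.0456
1 -29.18 pt [0.449  0.2744] resid 0.0171
  pin offset -0.0023
```

Pin at (0.428,0.2835): the plate edge lies 45.6 mm to its side (45 expected), fixture yaw 28.8°, so current yaw fits. Going above the point 1 cm short of it along x.

Emit:
{"op": "arm_command", "data": {"rows": [{"xyz": [2.3,-1.85,0],"spin": 0},{"xyz": [2.3,-1.85,0],"spin": 0},{"xyz": [2.3,-1.85,0],"spin": 0},{"xyz": [2.3,-1.85,0],"spin": 0},{"xyz": [0,0,2.5],"spin": 0},{"xyz": [0,0,2],"spin": 0},{"xyz": [0,0,0],"spin": 0},{"xyz": [0,0,0],"spin": 0},{"xyz": [0,0,0],"spin": 0}]}}

```text
time: 15.48
eef_pos: [0.4199, 0.2784, 0.1264]
ee_rot: [-3.125, -0.013, 0.507]
force: [0.2, 1.0, -3.7]
opening: 0.0219
grasp_force: 100.5
```

```bash
python3 -c "
from t import *
delta([0,0,.0446],[.4193,.2786,.063])
p,R,o=pose();tip=p+R@[.075,0,.0646];d=p+R@[.075,0,-.002];g=p
for n in('scene','top'):
  cv2.imwrite('pics/z%s.png'%n,snapshot(n)[:,:,::-1]);c=calibration(n)
  for k,X in(('gauge_dial',d),('gauge_grip',g)):print(n,k,proj(c,X).round(1),[(round(r['p'],2),np.round(r['position'],1)) for r in pinpoint(n,k)[:1]])
"
```

```text
tcp [0.4199 0.2784 0.1264] deg [-179.02   -0.73   29.05] q [ 0.428  0.323 -0.391  0.845  0.018  3.063] t 15.48 f [ 0.22  1.02 -3.71]
tip [0.4857 0.3162 0.0628] gauge [0.4201 0.2794 0.0818] toolz [ 0.0029  0.0211 -0.9998]
shift cm [-0.13  0.06  1.88]
scene gauge_dial [445.9 145. ] [(0.77, array([446. , 143.5]))]
scene gauge_grip [425.9 128.7] [(0.58, array([425.3, 129.7]))]
top gauge_dial [190.2 220.6] [(0.66, array([188., 222.]))]
top gauge_grip [202.1 243.8] [(0.63, array([205.7, 243.6]))]
```

Emit:
{"op": "arm_command", "data": {"rows": [{"xyz": [-0.1,0.05,0.8],"spin": 0},{"xyz": [0,0,0.6],"spin": 0},{"xyz": [0,0,0.3],"spin": 0},{"xyz": [0,0,0],"spin": 0},{"xyz": [0,0,0],"spin": 0},{"xyz": [0,0,0],"spin": 0}]}}

```text
time: 16.28
eef_pos: [0.4192, 0.2776, 0.1085]
ee_rot: [-3.125, -0.012, 0.507]
force: [0.1, 1.0, -4.8]
opening: 0.0218
grasp_force: 100.7
```

Emit:
{"op": "arm_command", "data": {"rows": [{"xyz": [0,0,0.1],"spin": 0},{"xyz": [0,0,0.1],"spin": 0},{"xyz": [0,0,0.05],"spin": 0},{"xyz": [0,0,0],"spin": 0},{"xyz": [0,0,0],"spin": 0}]}}

```text
time: 16.7
eef_pos: [0.4192, 0.2777, 0.106]
ee_rot: [-3.125, -0.012, 0.507]
force: [0.5, -0.4, -3.3]
opening: 0.022
grasp_force: 100.7
```

Emit:
{"op": "arm_command", "data": {"rows": [{"xyz": [0,0,0.1],"spin": 0},{"xyz": [0,0,0],"spin": 0},{"xyz": [0,0,0],"spin": 0},{"xyz": [0,0,0],"spin": 0}]}}

```text
time: 17.03
eef_pos: [0.4193, 0.2778, 0.1053]
ee_rot: [-3.125, -0.013, 0.507]
force: [-1.0, -0.3, 0.8]
opening: 0.0221
grasp_force: 101.3
```

```bash
python3 -c "
from t import *
rep()
F=[]
for i in range(6): snapshot('wrist');F.append(get_obs()['force'])
print(np.mean(F,0),np.std(F,0))"
```

```text
tcp [0.4193 0.2778 0.1053] deg [-179.02   -0.72   29.04] q [ 0.428  0.346 -0.422  0.792  0.018  3.062] t 17.03 f [-0.99 -0.33  0.78]
tip [0.485  0.3155 0.0417] gauge [0.4194 0.2787 0.0607] toolz [ 0.0027  0.021  -0.9998]
[-1.10947528 -0.94377586  2.23841445] [0.46526638 0.62226467 0.42716772]
```

In contact, about 6 N on the dowel head. Slide along +x.

Emit:
{"op": "arm_command", "data": {"rows": [{"xyz": [0.1,0,0],"spin": 0},{"xyz": [0.1,0,0],"spin": 0},{"xyz": [0.1,0,0],"spin": 0},{"xyz": [0.1,0,0],"spin": 0},{"xyz": [0.1,0,0],"spin": 0},{"xyz": [0,0,0],"spin": 0},{"xyz": [0,0,0],"spin": 0}]}}

```text
time: 17.92
eef_pos: [0.4236, 0.2802, 0.105]
ee_rot: [-3.125, -0.012, 0.507]
force: [-1.1, -2.1, 0.8]
opening: 0.0217
grasp_force: 101.4
```

Emit:
{"op": "arm_command", "data": {"rows": [{"xyz": [0.1,0,0.03],"spin": 0},{"xyz": [0.1,0,0],"spin": 0},{"xyz": [0,0,0],"spin": 0},{"xyz": [0,0,0],"spin": 0}]}}

```text
time: 18.25
eef_pos: [0.4255, 0.2812, 0.1048]
ee_rot: [-3.125, -0.013, 0.507]
force: [-1.4, -2.1, 1.5]
opening: 0.0216
grasp_force: 101.5
```

Emit:
{"op": "arm_command", "data": {"rows": [{"xyz": [0.1,0,0],"spin": 0},{"xyz": [0,0,0],"spin": 0},{"xyz": [0,0,0],"spin": 0}]}}

```text
time: 18.5
eef_pos: [0.4268, 0.2819, 0.1048]
ee_rot: [-3.124, -0.013, 0.507]
force: [1.2, 0.5, -2.8]
opening: 0.0216
grasp_force: 100.8
```

Force fell away: the hole is over the dowel. One more millimetre, then lower gently.

Emit:
{"op": "arm_command", "data": {"rows": [{"xyz": [0.1,0,0.1],"spin": 0},{"xyz": [0,0,0.1],"spin": 0},{"xyz": [0,0,0.1],"spin": 0},{"xyz": [0,0,0],"spin": 0},{"xyz": [0,0,0],"spin": 0}]}}

```text
time: 18.92
eef_pos: [0.428, 0.2824, 0.1019]
ee_rot: [-3.125, -0.014, 0.507]
force: [5.5, 1.1, -5.2]
opening: 0.0215
grasp_force: 100.4
```

```bash
cat > ff.py <<'E'
from t import *
rep();F=[];T=[]
for i in range(5): snapshot('wrist');o=get_obs();F.append(o['force']);T.append(o['wrist_torque'])
print(np.mean(F,0).round(2),np.mean(T,0).round(3))
E
python3 ff.py
```

```text
tcp [0.428  0.2824 0.1019] deg [-179.04   -0.79   29.03] q [ 0.429  0.365 -0.402  0.791  0.018  3.064] t 18.92 f [ 5.51  1.08 -5.21]
tip [0.4938 0.3202 0.0383] gauge [0.4281 0.2834 0.0573] toolz [ 0.004   0.0213 -0.9998]
[ 5.51  1.32 -5.24] [ 0.22  -1.395 -0.024]
```

Lateral force says the hole should shift further +x.

Emit:
{"op": "arm_command", "data": {"rows": [{"xyz": [0.1,0.03,0],"spin": 0},{"xyz": [0,0,0.1],"spin": 0},{"xyz": [0,0,0.1],"spin": 0},{"xyz": [0,0,0],"spin": 0},{"xyz": [0,0,0],"spin": 0}]}}

```text
time: 19.58
eef_pos: [0.4283, 0.2825, 0.0998]
ee_rot: [-3.125, -0.013, 0.507]
force: [3.6, 1.4, -4.0]
opening: 0.0219
grasp_force: 100.7
```

```bash
python3 ff.py
```

```text
tcp [0.4283 0.2825 0.0998] deg [-179.03   -0.72   29.04] q [ 0.429  0.369 -0.403  0.788  0.018  3.064] t 19.58 f [ 3.62  1.37 -4.02]
tip [0.494  0.3202 0.0362] gauge [0.4284 0.2834 0.0552] toolz [ 0.0028  0.0209 -0.9998]
[ 4.75  1.13 -4.14] [ 0.193 -1.183 -0.044]
```

Emit:
{"op": "arm_command", "data": {"rows": [{"xyz": [0.1,0.05,0],"spin": 0},{"xyz": [0,0,0.1],"spin": 0},{"xyz": [0,0,0],"spin": 0},{"xyz": [0,0,0],"spin": 0},{"xyz": [0,0,0],"spin": 0}]}}

```text
time: 20.25
eef_pos: [0.4287, 0.2824, 0.0986]
ee_rot: [-3.124, -0.011, 0.507]
force: [2.2, 1.8, -3.9]
opening: 0.022
grasp_force: 100.5
```

```bash
python3 ff.py
```

```text
tcp [0.4287 0.2824 0.0986] deg [-179.01   -0.65   29.05] q [ 0.428  0.372 -0.402  0.787  0.018  3.063] t 20.25 f [ 2.24  1.75 -3.89]
tip [0.4944 0.3201 0.0349] gauge [0.4288 0.2833 0.054 ] toolz [ 0.0015  0.0206 -0.9998]
[ 0.86  1.21 -4.24] [ 0.205 -0.289  0.005]
```

Centred (side force about 1 N). Press down.

Emit:
{"op": "arm_command", "data": {"rows": [{"xyz": [0,0,0.1],"spin": 0},{"xyz": [0,0,0.1],"spin": 0},{"xyz": [0,0,0.1],"spin": 0},{"xyz": [0,0,0.1],"spin": 0},{"xyz": [0,0,0.1],"spin": 0},{"xyz": [0,0,0.1],"spin": 0},{"xyz": [0,0,0],"spin": 0},{"xyz": [0,0,0],"spin": 0},{"xyz": [0,0,0],"spin": 0}]}}

```text
time: 21.25
eef_pos: [0.4292, 0.2826, 0.093]
ee_rot: [-3.125, -0.012, 0.507]
force: [-1.0, -0.1, 3.3]
opening: 0.0221
grasp_force: 101.6
```

```bash
python3 ff.py
```

```text
tcp [0.4292 0.2826 0.093 ] deg [-179.02   -0.7    29.04] q [ 0.428  0.379 -0.409  0.772  0.018  3.063] t 21.25 f [-1.01 -0.08  3.27]
tip [0.4949 0.3203 0.0293] gauge [0.4293 0.2835 0.0484] toolz [ 0.0024  0.0209 -0.9998]
[-1.67 -0.01  3.41] [-0.202  0.381 -0.028]
```

Emit:
{"op": "arm_command", "data": {"rows": [{"xyz": [0,0,0.1],"spin": 0},{"xyz": [0,0,0.1],"spin": 0},{"xyz": [0,0,0.1],"spin": 0},{"xyz": [0,0,0.1],"spin": 0},{"xyz": [0,0,0.1],"spin": 0},{"xyz": [0,0,0],"spin": 0},{"xyz": [0,0,0],"spin": 0},{"xyz": [0,0,0],"spin": 0}]}}

```text
time: 22.17
eef_pos: [0.4292, 0.2826, 0.088]
ee_rot: [-3.125, -0.012, 0.507]
force: [-2.2, -0.6, 8.8]
opening: 0.0217
grasp_force: 102.2
```

```bash
python3 ff.py
```

```text
tcp [0.4292 0.2826 0.088 ] deg [-179.03   -0.7    29.04] q [ 0.429  0.385 -0.415  0.76   0.018  3.063] t 22.17 f [-2.23 -0.59  8.82]
tip [0.4949 0.3204 0.0243] gauge [0.4293 0.2836 0.0434] toolz [ 0.0024  0.0207 -0.9998]
[-3.05 -0.91  8.37] [-0.406  0.67   0.   ]
```

Emit:
{"op": "arm_command", "data": {"rows": [{"xyz": [0,0,0.05],"spin": 0},{"xyz": [0,0,0.05],"spin": 0},{"xyz": [0,0,0],"spin": 0},{"xyz": [0,0,0],"spin": 0},{"xyz": [0,0,0],"spin": 0}]}}

```text
time: 22.83
eef_pos: [0.4292, 0.2827, 0.0871]
ee_rot: [-3.125, -0.012, 0.507]
force: [-3.6, -1.9, 8.9]
opening: 0.0222
grasp_force: 102.3
```

Emit:
{"op": "arm_command", "data": {"rows": [{"xyz": [0,0,0.05],"spin": 0},{"xyz": [0,0,0],"spin": 0},{"xyz": [0,0,0],"spin": 0},{"xyz": [0,0,0],"spin": 0}]}}

```text
time: 23.17
eef_pos: [0.4291, 0.2827, 0.0866]
ee_rot: [-3.125, -0.012, 0.507]
force: [-3.8, -1.6, 9.5]
opening: 0.0222
grasp_force: 102.5
```

Emit:
{"op": "arm_command", "data": {"rows": [{"xyz": [0,0,0.05],"spin": 0},{"xyz": [0,0,0],"spin": 0},{"xyz": [0,0,0],"spin": 0},{"xyz": [0,0,0],"spin": 0}]}}

```text
time: 23.5
eef_pos: [0.4292, 0.2828, 0.0864]
ee_rot: [-3.125, -0.013, 0.507]
force: [-4.7, -1.1, 13.5]
opening: 0.0219
grasp_force: 103.0
```

Emit:
{"op": "arm_command", "data": {"rows": [{"xyz": [0,0,0.05],"spin": 0},{"xyz": [0,0,0],"spin": 0},{"xyz": [0,0,0],"spin": 0},{"xyz": [0,0,0],"spin": 0}]}}

```text
time: 23.83
eef_pos: [0.4293, 0.2829, 0.0863]
ee_rot: [-3.125, -0.013, 0.507]
force: [-6.1, -1.9, 20.0]
opening: 0.0218
grasp_force: 103.6
```

```bash
python3 ff.py
```

```text
tcp [0.4293 0.2829 0.0863] deg [-179.03   -0.74   29.05] q [ 0.429  0.387 -0.417  0.755  0.018  3.063] t 23.83 f [-6.15 -1.91 20.01]
tip [0.495  0.3207 0.0227] gauge [0.4294 0.2838 0.0418] toolz [ 0.0031  0.0212 -0.9998]
[-6.07 -2.06 19.08] [-0.705  1.349  0.03 ]
```

The nest is on its stop: the force climbs while z stalls at gauge height 0.042, which is 50 - 8 mm, and the stylus is about 4 mm in on the flange. Handing in.

```bash
python3 -c "
from t import *
rep();print(close_job())"
```

```text
tcp [0.4293 0.2829 0.0864] deg [-179.03   -0.75   29.05] q [ 0.429  0.387 -0.417  0.755  0.018  3.063] t 24.08 f [-6.33 -1.44 18.9 ]
tip [0.4951 0.3207 0.0227] gauge [0.4295 0.2838 0.0418] toolz [ 0.0031  0.0212 -0.9998]
the job is handed in; nothing more can be done
None
```

I touched the stylus to the red post and then the yellow one (about 4–5 mm in each), slid the gauge onto the dowel and handed the job in at 24 s, still gripping it pressed fully home with the stylus on the flange (judged by force and height, gauge tilted about 1°).

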